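# Shut the airtight box and draw its hand pump to the mark

## Robot

A 6-joint arm with a two-finger parallel gripper is mounted at the origin on the work surface; the furniture and walls round the work are solid. World frame = base frame: x ahead of the robot, y to its left, z up, the work surface at z = 0. Lengths are in m, angles in degrees, forces in N, time in s.
With the tool pointing down it reaches from about 0.35 to 0.875 m from the base axis. Payload 4.2 kg.
Tool frame: the origin (TCP) lies between the finger pads; the fingertips stand 8 mm ahead of it and the grasp point (between the pads) lies 11 mm behind it; z points along the fingers, y is the line along which they close (so a half turn about z gives the same grasp; the last joint's range is limited). The gripper opens to 87 mm and grips with 3 to 60 N. Pads are 19 mm wide; open, the fingers measure 117 mm over their backs; the gripper's body (75 mm by 190 mm) begins 51 mm behind the grasp point.
Start: joints at [-56.058, 22.042, 0.453, 0, -68.411, -14.817], TCP at [0.205, -0.59, 0.231] pointing down, gripper open.
Joint ranges: [-179.83, 179.83], [-69.29, 118.12], [-61.27, 80.66], [-181.25, 117.63], [-171.15, -9.14], [-177.46, 177.46]. Speed limits (degrees/s): [159.86, 159.86, 180, 180, 180, 180].

## Interface

Orientations are given as a 3x3 rotation matrix whose columns are the frame's x, y, z axes.
In Python, from station import sense, capture, camera_model, finish_job, find_in gives the robot as it stands. The module is installed in compiled form; this text tells all that it offers.
- The arm moves only by the tool arm_command, never from a script. Its argument "motion" is a list of rows, each a list of 7 numbers: the finger opening in mm, from 0 to 87, then the shift along the tool's x, y, z in mm, then the turn, a rotation vector about the tool's x, y, z in rad. In form: [[jaw, dx, dy, dz, rx, ry, rz], ...]. A call has 1 to 8 rows; each row shifts and turns the commanded pose from where the row before left it, along the tool's axes as they then stand; what a row does not reach is not made up. A row lasts 1/10 s, in which the tool goes at most 50 mm and 8.59 degrees, less where a joint would pass 70% of its speed; a pose out of reach is approached as far as the arm can. A call with a gripper value outside its range is refused whole. The fingers move at their own pace and stop on an object; the grip force is fixed at half the most. Time passes only in rows, so rows that do not move let the fingers close. It gives the time, the measured TCP pose, the force, the opening and the grip force at its end, in the units of the state.
- sense(): the state, without advancing time (a new reading comes with each control period).
- capture(name): name is "side" or "top"; returns the picture (384x512x3 uint8, red, green, blue); there is no depth.
- camera_model(name): a dict with "fx", "fy", "cx", "cy" (pixels), "R" (3x3) and "t" (3): a world point X has camera coordinates R X + t. Camera axes: x right, y down, z forward; pixel columns grow to the right and rows downward; lengths in m; the calibration is good to about 2 mm. A picture is of the moment at which its call begins. camera_model takes no time and is no camera call.
- finish_job(): hands the job in; it is judged then, once.
Trained networks look in the newest picture that a camera, given by its name, has taken for a name from the list of things; names that differ only in an ending like _2 or _b are one class to them, and where a whole thing is asked for, a point or a joint stands for the part that bears it (a point fixed in the world has none). Each returns a list of dicts, best first, with "p" (0 to 1); they miss things now and then, are a little off and sometimes report something else, mostly with a low value. They report only what shows in the picture. A call takes as long as a camera call.
- find_in(target, camera): "location" ([row, column] in pixels, amid what is visible of it).
The state is a dict: "time_s": time; "joints": joint angles; "joint_velocities": joint speeds; "effort": joint torques, N m; "tcp_pos": TCP position; "ee_rot": TCP orientation; "wrist_force": force on the tool from outside, world axes, zero at the start; "moment": the same for the moment, N m; "gripper_width": opening from 0.0 (shut) to 1.0 (fully open); "gripper_force": force on a finger pad.
Only numpy, scipy, OpenCV 4.12 (cv2) and the standard library are available. Lean on these libraries where they do the work, as an engineer would, in place of code of your own. Each camera call takes 0.05 s, during which the arm holds its last target. There are 200 camera calls.

## Task

Close the lid of the black airtight storage box all the way, then take the black knob of the hand pump at its side and draw the piston rod straight up until the whole red band shows above the pump's mouth, without forcing the rod sideways and without ever drawing the yellow band below it into view. Finish while still holding the knob there, at rest, with the lid shut, and leave the other things on the desk alone.

Things in the scene. Friction and masses are not known exactly. Their poses are not given: they have to be found in the camera images.
- vbox_lid (a joint): Lid of the black lacquered storage box. 0 = fully closed; it grows as the lid opens upward (rad), hinged along the box's back edge. A stiff hinge: the lid stays where it is left, and needs about 2 to 4 N at its free edge to move.
- lid_edge (a point): Middle of the lid's free (front) edge, on its outer face. The lid is a shell 100 mm from hinge to free edge, 150 mm wide, 16 mm thick overall; the hinge line is level, parallel to the box's y, 42 mm above the desk. From this point the hinge lies 100 mm along the lid (and 16 mm in from its outer face). Closed, this point is 58 mm above the desk.
- box_top (a point): Centre of the top of the box when closed, 58 mm above the desk. Fixed. Axes of the box: x from the free edge of the lid toward the hinge, y along the hinge, toward the side away from the pump, z up. The box is 100 mm (x) by 150 mm (y) by 58 mm and is fixed to the desk.
- mouth (a point): Centre of the pump's mouth, the open top of the upright aluminium cylinder at the box's right (-y) side, fixed to the box; 98 mm above the desk, 108 mm from the box's centre. Cylinder 34 mm outside diameter; upright bore 16 mm wide and 86 mm deep. Axes as the box.
- knob (a point): Centre of the black knob on top of the loose piston rod: a plain upright cylinder 24 mm in diameter and 26 mm tall. z points up along the rod. At the start the rod stands fully down on the bore's floor, with this centre 27 mm above the mouth; between knob and mouth 14 mm of bare rod show. The steel rod is 14 mm in diameter, 0.1 to 0.2 kg, free in the bore (1 mm play all round), and sinks back if let go; its foot is 113 mm below this centre.
- red_edge (a point): Point on the rod's axis at the lower edge of its red band (band 12 mm tall), hidden 32 mm below the mouth at the start. The yellow band's upper edge is 18 mm below this point. The rod is right when this edge is 0 to 18 mm above the mouth (about 9 mm is the middle), that is when the rod has been raised 32 to 50 mm.
- rod: The piston rod itself; origin at the centre of its foot, z up along the rod.
- vbox: The storage box with its pump, fixed to the desk; origin at the centre of the box's underside.
- pen_cup_mid (a point): Black square cup with pens, 78 mm square, 155 mm tall; a bystander. Point 50 mm up.
- stamp_mid (a point): Wooden-handled rubber stamp, 26x60x74 mm; a bystander. Point half-way up.
- notes_mid (a point): Yellow block of sticky notes, 76x76x23 mm; a bystander. Point half-way up.

How it is judged:
By the outcome, as a careful person would: the job done as asked, in the order asked, and still so for the second after the job is handed in, while the arm keeps its last pose, push and grip.
It also fails if it takes over 45 s, if anything falls off the work surface, if the arm or the gripper's body presses on something with over 40 N, if the wrist force passes 120 N, or if a joint passes its speed limit or range.

## Working session

There is one attempt and no reset: what is moved stays moved. The work goes in short steps, Python scripts to look and compute and a tool call to move; the robot and the scene stay as the last step left them, time stands still between calls to the robot, and variables do not carry over. Pictures are saved under pics/ and viewed, at most 10 in all, crops included, and the job is handed in when it is done.

Besides the shell and the picture viewer there is one more tool, called after "Call:" by a JSON object that holds its "api" and its "payload", one argument or row to a line. arm_command: Moves the arm, as the interface text tells. Its arguments: {"type":"object","properties":{"motion":{"type":"array"}},"required":["motion"]}

```bash
mkdir -p pics
cat > h.py <<'E'
import numpy as np, cv2
from station import *
def save(cam,name):
    im=capture(cam); cv2.imwrite(f'pics/{name}.png',cv2.cvtColor(im,cv2.COLOR_RGB2BGR)); return im
def ray(cam,rc):
    m=camera_model(cam);R=np.array(m['R']);t=np.array(m['t'])
    d=R.T@np.array([(rc[1]-m['cx'])/m['fx'],(rc[0]-m['cy'])/m['fy'],1]);return -R.T@t,d
def at_z(cam,rc,z):
    c,d=ray(cam,rc);return c+d*(z-c[2])/d[2]
def tri(a,b):
    (c1,d1),(c2,d2)=ray('side',a),ray('top',b)
    s=np.linalg.lstsq(np.c_[d1,-d2],c2-c1,rcond=None)[0]
    p,q=c1+d1*s[0],c2+d2*s[1];return (p+q)/2,np.linalg.norm(p-q)
def proj(cam,X):
    m=camera_model(cam);p=np.array(m['R'])@X+np.array(m['t']);return [m['fy']*p[1]/p[2]+m['cy'],m['fx']*p[0]/p[2]+m['cx']]
E
python3 - <<'E'
from h import *
a=save('side','s0');b=save('top','t0')
cv2.imwrite('pics/both0.png',cv2.cvtColor(np.vstack([a,b])[:, :],cv2.COLOR_RGB2BGR)) 
for n in ['lid_edge','box_top','mouth','knob','pen_cup_mid','stamp_mid','notes_mid','vbox']:
    for c in ['side','top']:
        print(n,c,[(np.round(x['location']),round(x['p'],2)) for x in find_in(n,c)[:2]])
s=sense();print(s['time_s'],s['ee_rot'],s['tcp_pos'])
for c in ['side','top']: print(ray(c,[192,256]))
E
```

```text
lid_edge side [(array([191., 250.]), 0.87), (array([204., 254.]), 0.45)]
lid_edge top [(array([170., 262.]), 0.97)]
box_top side [(array([210., 252.]), 0.73)]
box_top top [(array([180., 262.]), 0.88)]
mouth side [(array([204., 254.]), 0.61)]
mouth top [(array([181., 263.]), 0.58)]
knob side []
knob top []
pen_cup_mid side [(array([283., 216.]), 0.73)]
pen_cup_mid top [(array([174., 138.]), 0.6)]
stamp_mid side [(array([267., 294.]), 0.76)]
stamp_mid top [(array([221., 171.]), 0.58)]
notes_mid side [(array([173., 248.]), 0.66)]
notes_mid top [(array([159., 358.]), 0.95), (array([175., 138.]), 0.18)]
vbox side [(array([204., 256.]), 0.56)]
vbox top [(array([182., 267.]), 0.92), (array([176., 294.]), 0.35)]
0.9 [[-9.44810877e-01 -3.27616247e-01  1.83942423e-05]
 [-3.27616247e-01  9.44810878e-01  2.10261696e-06]
 [-1.80679317e-05 -4.03967727e-06 -1.00000000e+00]] [ 0.20478434 -0.59046569  0.23056438]
(array([0.41315048, 1.03395723, 0.52152034]), array([ 0.15129812, -0.91358734, -0.37776941]))
(array([0.40799011, 0.01862273, 1.29111894]), array([ 0.11105734, -0.02948364, -0.99339196]))
```

View pics/s0.png

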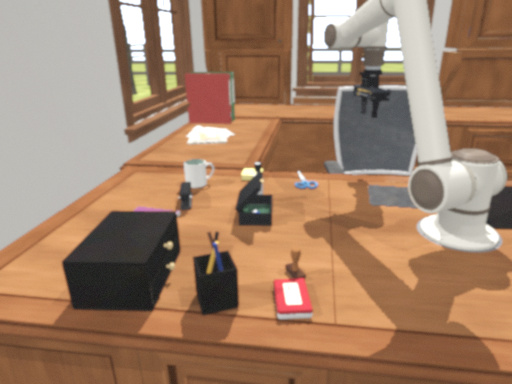

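View pics/t0.png

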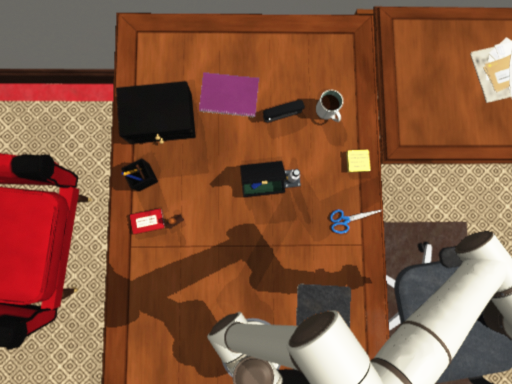

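The side view shows the box, with its lid open, at about (205, 255) and the pump behind it. The top view shows the box at about (180, 262) and the pump at about (177, 293). I'll zoom in on both.

Run:
```python
from h import *
a=cv2.imread('pics/s0.png')[155:235,220:290];b=cv2.imread('pics/t0.png')[145:215,225:315]
A=cv2.resize(a,None,fx=7,fy=7,interpolation=cv2.INTER_CUBIC);B=cv2.resize(b,None,fx=7,fy=7,interpolation=cv2.INTER_CUBIC)
for im,r0,c0 in((A,155,220),(B,145,225)):
    for k in range(0,im.shape[0],70): cv2.putText(im,str(r0+k//7),(0,k+5),0,.4,(255,255,255));cv2.line(im,(28,k),(im.shape[1],k),(200,200,200),1) if k%140==0 else 0
    for k in range(0,im.shape[1],70): cv2.putText(im,str(c0+k//7),(k,10),0,.4,(255,255,255));cv2.line(im,(k,14),(k,im.shape[0]),(200,200,200),1) if k%140==0 else 0
cv2.imwrite('pics/sc.png',A);cv2.imwrite('pics/tc.png',B)
print(at_z('top',[180,262],.058),at_z('top',[177,293],.125),at_z('top',[180,290],.098))
print(tri([191,250],[170,262]), tri([166,258],[177,293]))
```

```text
[ 0.58793659 -0.03928542  0.058     ] [ 0.58781713 -0.13911598  0.125     ] [ 0.58173898 -0.13236233  0.098     ]
(array([ 0.61450363, -0.03905724,  0.0808293 ]), np.float64(0.009633282653676408)) (array([ 0.59318088, -0.13800277,  0.12916757]), np.float64(0.011946996629310144))
```

View pics/sc.png

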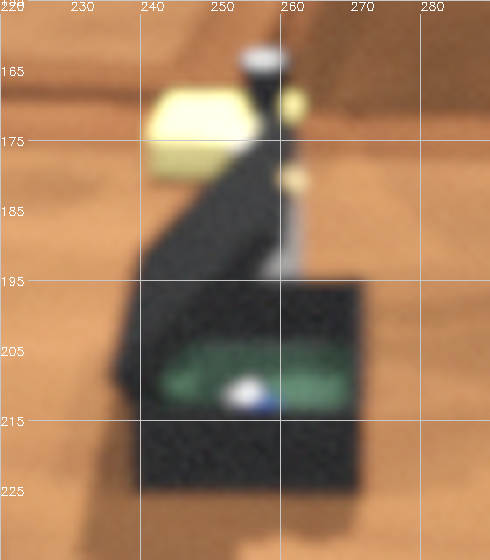

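View pics/tc.png

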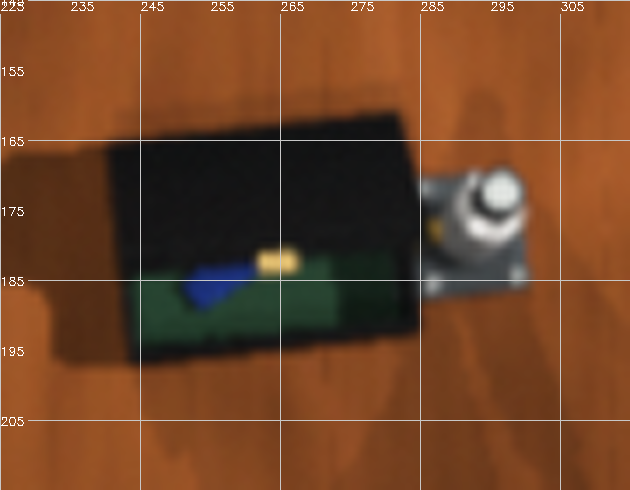

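The side crop shows the lid about half open (~50°), with its near profile running from (115,375) to about (250,225) in crop pixels. The knob's white top is near crop pixel (263,58), and in the top crop it is at (500,190). I'll fit the box pose and lid angle to these and overlay a wireframe.

```bash
cat >> h.py <<'E'
def pts(p):
    x,y,w,th=p;c,s=np.cos(w),np.sin(w);T=lambda a:np.array([x+c*a[0]-s*a[1],y+s*a[0]+c*a[1],a[2]])
    def L(u,v,n): # u from hinge to free edge, n outward
        return T([.05-u*np.cos(th)+n*np.sin(th),v,.042+u*np.sin(th)+n*np.cos(th)])
    return T,L
E
python3 - <<'E'
from h import *
from scipy.optimize import least_squares
S=lambda u,v:[154.5+(v+.5)/7,219.5+(u+.5)/7]
Tp=lambda u,v:[144.5+(v+.5)/7,224.5+(u+.5)/7]
def res(p,full=0):
    T,L=pts(p)
    o=[('top',Tp(132,365),T([-.05,.075,0])),('top',Tp(418,332),T([-.05,-.075,0])),
     ('side',S(138,490),T([.05,.075,0])),('side',S(360,490),T([-.05,.075,0])),
     ('side',S(360,283),T([-.05,-.075,.042])),
     ('side',S(263,58),T([0,-.108,.138])),('top',Tp(501,192),T([0,-.108,.138])),
     ('top',Tp(107,145),L(0,.075,.016)),('top',Tp(400,112),L(0,-.075,.016)),
     ('top',Tp(278,262),L(.1,0,.004)),('side',S(140,255),L(0,-.075,.016)),('side',S(115,375),L(0,.075,.016))]
    e=np.array([np.subtract(proj(c,X),q) for c,q,X in o])
    return e if full else e.ravel()
r=least_squares(res,[.59,-.04,-.1,.9],loss='soft_l1');p=r.x
print(p,np.degrees(p[2:]));print(np.round(res(p,1),1))
T,L=pts(p);print('knob',T([0,-.108,.125]),'edge',L(.1,0,.016),'far/near corner',L(.1,-.075,.016),L(.1,.075,.016));np.save('p.npy',p)
ims=[]
for cam,r0,c0,h,w in(('side',155,220,80,70),('top',145,225,70,90)):
    im=cv2.resize(cv2.imread(f'pics/{cam[0]}0.png')[r0:r0+h,c0:c0+w],None,fx=6,fy=6,interpolation=cv2.INTER_CUBIC)
    f=lambda X:tuple(int(v) for v in (np.array(proj(cam,X))[::-1]-[c0,r0]+.5)*6)
    Q=[[T([a,b,z]) for a,b in((.05,.075),(-.05,.075),(-.05,-.075),(.05,-.075))] for z in(0,.042)]+[[L(u,v,n) for u,v in((0,.075),(.1,.075),(.1,-.075),(0,-.075))] for n in(0,.016)]+[[T([.012*np.cos(a),-.108+.012*np.sin(a),z]) for a in np.arange(0,6.28,.3)] for z in(.112,.138)]
    for k,q in enumerate(Q): cv2.polylines(im,[np.array([f(X) for X in q])],True,[(255,255,0),(0,255,0),(0,0,255)][k//2],1)
    ims.append(np.pad(im,((0,480-im.shape[0]),(0,0),(0,0))))
o=np.hstack(ims);cv2.imwrite('pics/ov.png',cv2.resize(o,(800,400)))
E
```

```text
[ 0.59080742 -0.04239463  0.11575694  0.77000083] [ 6.6323843  44.11779786]
[[ 0.8 -0.1]
 [ 0.6 -0.1]
 [ 0.4 -0.4]
 [ 0.5  1.2]
 [-1.9  1.3]
 [-0.4  0.1]
 [-0.3  0.5]
 [-0.5 -0.3]
 [-0.7 -0. ]
 [ 0.3  0.1]
 [-1.2 -0.7]
 [ 0.6 -1.4]]
knob [ 0.60328127 -0.14967185  0.125     ] edge [ 0.58022588 -0.04362501  0.12310014] far/near corner [ 0.58888827 -0.11812309  0.12310014] [0.57156348 0.03087306 0.12310014]
```

View pics/ov.png

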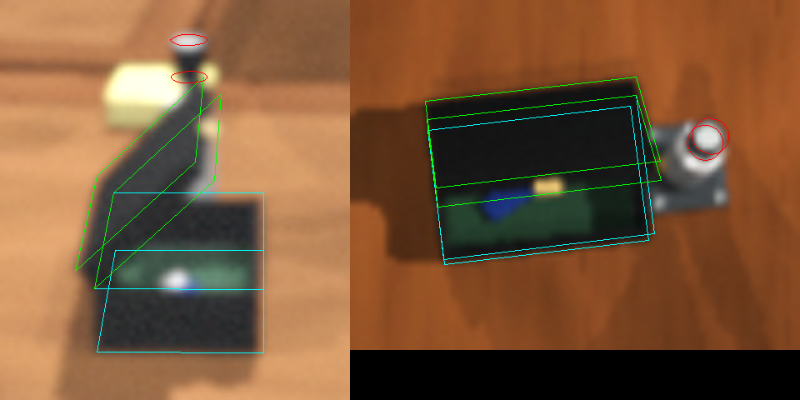

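The wireframe fits both views to about 1 px: box yaw 6.6°, lid about 44° open, knob near (0.603, −0.150). Next is planning the travel.

```bash
cat >> h.py <<'E'
from scipy.spatial.transform import Rotation as Ro
def tgt(bx,by,z):
    p=np.load('p.npy');T,_=pts(p);w=p[2];c,s=np.cos(w),np.sin(w)
    return T([bx,by,z]),np.array([[s,-c,0],[-c,-s,0],[0,0,-1]])
def rows(P,R,n):
    s=sense();p=np.array(s['tcp_pos']);A=np.array(s['ee_rot']);rv=Ro.from_matrix(A.T@R).as_rotvec();d=(P-p)/n
    for k in range(n):
        print(np.round(A.T@d*1000,1),np.round(rv/n,4)); A=A@Ro.from_rotvec(rv/n).as_matrix()
def st():
    s=sense();print(s['time_s'],np.round(s['tcp_pos'],4),np.round(s['wrist_force'],1),np.round(s['gripper_width']*87,1),np.round(s['gripper_force'],1),np.round(s['moment'],2))
E
python3 - <<'E'
from h import *
rows(*tgt(0,.01,.19),16)
E
```

```text
[-34.2  25.1   2.5] [-0.      0.     -0.0845]
[-36.1  22.1   2.5] [-0.      0.     -0.0845]
[-37.9  19.    2.5] [-0.      0.     -0.0845]
[-39.4  15.7   2.5] [-0.      0.     -0.0845]
[-40.5  12.3   2.5] [-0.      0.     -0.0845]
[-41.4   8.9   2.5] [-0.      0.     -0.0845]
[-42.    5.3   2.5] [-0.      0.     -0.0845]
[-42.3   1.8   2.5] [-0.      0.     -0.0845]
[-42.3  -1.8   2.5] [-0.      0.     -0.0845]
[-42.   -5.4   2.5] [-0.      0.     -0.0845]
[-41.4  -8.9   2.5] [-0.      0.     -0.0845]
[-40.5 -12.4   2.5] [-0.      0.     -0.0845]
[-39.3 -15.8   2.5] [-0.      0.     -0.0845]
[-37.9 -19.    2.5] [-0.      0.     -0.0845]
[-36.1 -22.2   2.5] [-0.      0.     -0.0845]
[-34.1 -25.1   2.5] [-0.      0.     -0.0845]
```

Call:
{"api": "arm_command", "payload": {
  "motion": [
    [0,-34,25,2.5,0,0,-0.0845],
    [0,-36,22,2.5,0,0,-0.0845],
    [0,-38,19,2.5,0,0,-0.0845],
    [0,-39,16,2.5,0,0,-0.0845],
    [0,-40,12,2.5,0,0,-0.0845],
    [0,-41,9,2.5,0,0,-0.0845],
    [0,-42,5,2.5,0,0,-0.0845],
    [0,-42,2,2.5,0,0,-0.0845]
  ]
}}

```text
time_s: 1.7
tcp_pos: [0.3967, -0.3113, 0.2108]
ee_rot: [[-0.529, -0.849, 0.001], [-0.849, 0.529, -0.0], [-0.0, -0.001, -1.0]]
wrist_force: [0.6, 0.0, 0.0]
gripper_width: 0.356
gripper_force: 0.0
```

Call:
{"api": "arm_command", "payload": {
  "motion": [
    [0,-42,-2,2.5,0,0,-0.0845],
    [0,-42,-5,2.5,0,0,-0.0845],
    [0,-41,-9,2.5,0,0,-0.0845],
    [0,-40,-12,2.5,0,0,-0.0845],
    [0,-39,-16,2.5,0,0,-0.0845],
    [0,-38,-19,2.5,0,0,-0.0845],
    [0,-36,-22,2.5,0,0,-0.0845],
    [0,-34,-25,2.5,0,0,-0.0845]
  ]
}}

```text
time_s: 2.5
tcp_pos: [0.5882, -0.0336, 0.1907]
ee_rot: [[0.119, -0.993, 0.0], [-0.993, -0.119, -0.0], [0.0, -0.0, -1.0]]
wrist_force: [1.0, -0.1, -0.1]
gripper_width: 0.005
gripper_force: 0.0
```

Run:
```python
from h import *
st();rows(*tgt(0,.01,.19),1)
```

```text
2.5 [ 0.5882 -0.0336  0.1907] [ 1.  -0.1 -0.1] 0.4 0.0 [-0.05  0.05  0.04]
[-1.  -1.6  0.7] [-0.0005 -0.0001  0.0031]
```

Call:
{"api": "arm_command", "payload": {
  "motion": [
    [0,0,0,12,0,0,0],
    [0,0,0,12,0,0,0],
    [0,0,0,12,0,0,0],
    [0,0,0,10,0,0,0],
    [0,0,0,8,0,0,0],
    [0,0,0,6,0,0,0],
    [0,0,1,6,0,0,0],
    [0,0,1,6,0,0,0]
  ]
}}

```text
time_s: 3.3
tcp_pos: [0.577, -0.0377, 0.1214]
ee_rot: [[0.114, -0.993, -0.019], [-0.993, -0.114, -0.004], [0.002, 0.019, -1.0]]
wrist_force: [-28.7, 2.7, 33.1]
gripper_width: 0.005
gripper_force: 27.7
```

The force is along the lid's length, about (−29, +33) N, so the fingertip is on the free-edge face and the lid is more open than I estimated. I'll back off and look again.

Call:
{"api": "arm_command", "payload": {
  "motion": [
    [0,0,6,-12,0,0,0],
    [0,0,0,-20,0,0,0],
    [0,0,0,-20,0,0,0],
    [0,0,-25,-5,0,0,0],
    [0,0,-25,-5,0,0,0],
    [0,0,0,0,0,0,0]
  ]
}}

```text
time_s: 3.9
tcp_pos: [0.6321, -0.0306, 0.1815]
ee_rot: [[0.114, -0.993, 0.005], [-0.993, -0.114, 0.0], [0.0, -0.005, -1.0]]
wrist_force: [-0.8, -0.1, 0.5]
gripper_width: 0.004
gripper_force: 0.0
```

Run:
```python
from h import *
st();a=save('side','s1');b=save('top','t1')
T,L0=pts(np.load('p.npy'))
p=np.load('p.npy');ims=[]
for cam,r0,c0,h,w in(('side',125,210,110,80),('top',140,225,75,85)):
    im=cv2.resize(cv2.imread(f'pics/{cam[0]}1.png')[r0:r0+h,c0:c0+w],None,fx=5,fy=5,interpolation=cv2.INTER_CUBIC)
    f=lambda X:tuple(int(v) for v in (np.array(proj(cam,X))[::-1]-[c0,r0]+.5)*5)
    for th,col in((.77,(0,255,0)),(.95,(0,0,255))):
        _,L=pts([*p[:3],th])
        cv2.polylines(im,[np.array([f(L(u,v,.016)) for u,v in((0,.075),(.1,.075),(.1,-.075),(0,-.075))])],True,col,1)
    ims.append(np.pad(im,((0,550-im.shape[0]),(0,0),(0,0))))
cv2.imwrite('pics/ov1.png',np.hstack(ims)[:, :800])
```

```text
3.9 [ 0.6321 -0.0306  0.1815] [-0.8 -0.1  0.5] 0.3 0.0 [ 0.01  0.16 -0.02]
```

View pics/ov1.png

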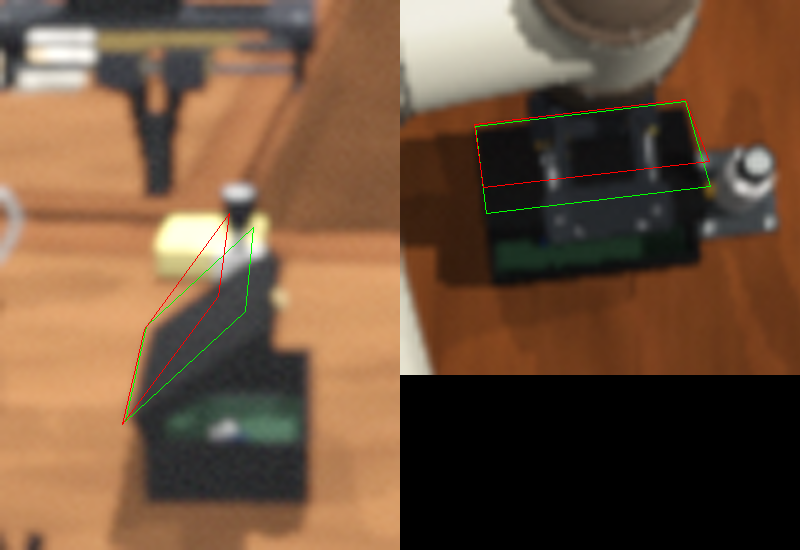

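The push lowered the lid to about 30°. Its free edge is now near crop pixel (275,255) in the side view, and the tool is clear above it. I'll press from above on the lid's outer face.

Call:
{"api": "arm_command", "payload": {
  "motion": [
    [0,0,18,5,0,0,0],
    [0,0,17,10,0,0,0],
    [0,0,0,20,0,0,0],
    [0,0,0,20,0,0,0],
    [0,0,0,15,0,0,0],
    [0,0,0,8,0,0,0],
    [0,0,1,6,0,0,0],
    [0,0,2,5,0,0,0]
  ]
}}

```text
time_s: 4.8
tcp_pos: [0.5916, -0.0349, 0.0924]
ee_rot: [[0.115, -0.993, 0.002], [-0.993, -0.115, -0.0], [0.0, -0.002, -1.0]]
wrist_force: [-1.1, -0.6, 5.8]
gripper_width: 0.003
gripper_force: 2.1
```

Contact is about 6 N upward, as expected. I'll continue down to TCP z ≈ 0.066, easing toward the free edge.

Call:
{"api": "arm_command", "payload": {
  "motion": [
    [0,0,3,5,0,0,0],
    [0,0,3,5,0,0,0],
    [0,0,3,5,0,0,0],
    [0,0,3,4,0,0,0],
    [0,0,3,3,0,0,0],
    [0,0,2,2,0,0,0],
    [0,0,0,1,0,0,0]
  ]
}}

```text
time_s: 5.5
tcp_pos: [0.5738, -0.0367, 0.0664]
ee_rot: [[0.115, -0.993, -0.001], [-0.993, -0.115, -0.0], [-0.0, 0.001, -1.0]]
wrist_force: [-1.6, 1.8, 9.0]
gripper_width: 0.009
gripper_force: 4.4
```

Call:
{"api": "arm_command", "payload": {
  "motion": [
    [0,0,0,1,0,0,0],
    [0,0,0,1,0,0,0],
    [0,0,0,1,0,0,0]
  ]
}}

```text
time_s: 5.8
tcp_pos: [0.5739, -0.0368, 0.0661]
ee_rot: [[0.116, -0.993, -0.001], [-0.993, -0.116, -0.001], [0.001, 0.001, -1.0]]
wrist_force: [-6.3, 2.9, 22.6]
gripper_width: 0.008
gripper_force: 11.3
```

The stop is firm at 23 N with the tip at z = 0.058, so the lid is shut. I'll lift clear, open the jaw and verify.

Call:
{"api": "arm_command", "payload": {
  "motion": [
    [0,0,0,-10,0,0,0],
    [0,0,0,-25,0,0,0],
    [0,0,0,-35,0,0,0],
    [0,0,0,-35,0,0,0],
    [60,0,0,-20,0,0,0],
    [60,0,0,0,0,0,0],
    [60,0,0,0,0,0,0]
  ]
}}

```text
time_s: 6.5
tcp_pos: [0.5731, -0.0367, 0.1875]
ee_rot: [[0.114, -0.993, -0.003], [-0.993, -0.114, 0.001], [-0.001, 0.003, -1.0]]
wrist_force: [-0.3, 0.5, -0.2]
gripper_width: 0.192
gripper_force: 0.0
```

Run:
```python
from h import *
st();save('side','s2');save('top','t2')
T,_=pts(np.load('p.npy'));p=np.load('p.npy');ims=[]
for cam,r0,c0,h,w in(('side',125,210,110,80),('top',150,235,70,80)):
    im=cv2.resize(cv2.imread(f'pics/{cam[0]}2.png')[r0:r0+h,c0:c0+w],None,fx=5,fy=5,interpolation=cv2.INTER_CUBIC)
    f=lambda X:tuple(int(v) for v in (np.array(proj(cam,X))[::-1]-[c0,r0]+.5)*5)
    cv2.polylines(im,[np.array([f(T([u,v,.058])) for u,v in((.05,.075),(-.05,.075),(-.05,-.075),(.05,-.075))])],True,(0,255,0),1)
    for z in (.112,.138): cv2.polylines(im,[np.array([f(T([.012*np.cos(a),-.108+.012*np.sin(a),z])) for a in np.arange(0,6.28,.3)])],True,(0,0,255),1)
    ims.append(np.pad(im,((0,550-im.shape[0]),(0,0),(0,0))))
cv2.imwrite('pics/ov2.png',np.hstack(ims))
rows(*tgt(0,-.108,.165),4)
```

```text
6.5 [ 0.5731 -0.0367  0.1875] [-0.3  0.5 -0.2] 16.7 0.0 [-0.02  0.12  0.07]
[28.9 -4.3  5.4] [ 0.0011  0.0001 -0.0003]
[28.9 -4.3  5.4] [ 0.0011  0.0001 -0.0003]
[28.9 -4.3  5.4] [ 0.0011  0.0001 -0.0003]
[28.9 -4.3  5.4] [ 0.0011  0.0001 -0.0003]
```

View pics/ov2.png

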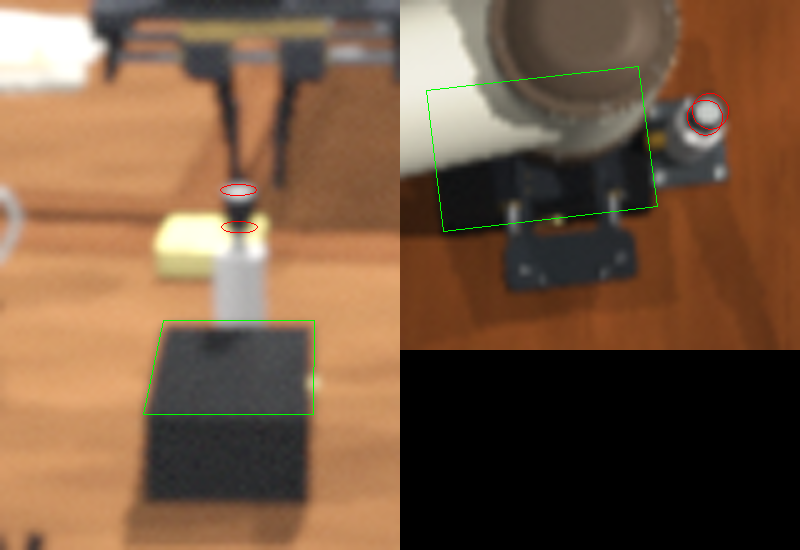

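The lid matches the closed outline. In the side crop the knob is at (238,205), right where the model puts it. I'll move over the knob.

Call:
{"api": "arm_command", "payload": {
  "motion": [
    [60,29,-4,0,0,0,0],
    [60,29,-4,0,0,0,0],
    [60,29,-5,0,0,0,0],
    [60,29,-4,2,0,0,0],
    [60,0,0,10,0,0,0],
    [60,0,0,10,0,0,0]
  ]
}}

```text
time_s: 7.2
tcp_pos: [0.6036, -0.1504, 0.1641]
ee_rot: [[0.113, -0.994, -0.003], [-0.994, -0.113, 0.001], [-0.001, 0.003, -1.0]]
wrist_force: [0.1, 0.6, -0.5]
gripper_width: 0.68
gripper_force: 0.0
```

Run:
```python
from h import *
st();rows(*tgt(0,-.108,.114),1)
save('side','s3')
im=cv2.imread('pics/s3.png')[130:200,230:290];cv2.imwrite('pics/s3c.png',cv2.resize(im,None,fx=8,fy=8,interpolation=cv2.INTER_CUBIC))
```

```text
7.2 [ 0.6036 -0.1504  0.1641] [ 0.1  0.6 -0.5] 59.2 0.0 [0.07 0.13 0.04]
[-0.7  0.  50.1] [ 0.0033  0.001  -0.0024]
```

View pics/s3c.png

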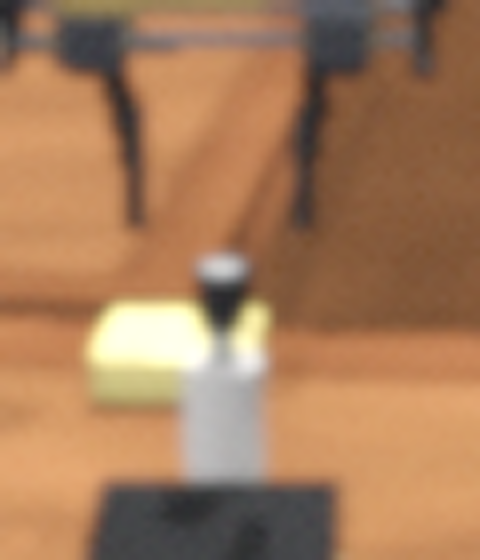

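The fingers straddle the knob, with the gap centre at crop col 219 and the knob at 222, about 1 mm off. I'll descend and close gently.

Call:
{"api": "arm_command", "payload": {
  "motion": [
    [60,0,1,10,0.003,0,0],
    [60,0,0,12,0,0,0],
    [60,0,0,12,0,0,0],
    [60,0,0,10,0,0,0],
    [60,0,0,5,0,0,0],
    [45,0,0,0,0,0,0],
    [30,0,0,0,0,0,0],
    [27,0,0,0,0,0,0]
  ]
}}

```text
time_s: 8.05
tcp_pos: [0.6042, -0.1502, 0.1182]
ee_rot: [[0.115, -0.993, 0.004], [-0.993, -0.115, 0.0], [0.0, -0.004, -1.0]]
wrist_force: [0.6, -0.6, -0.3]
gripper_width: 0.498
gripper_force: 0.0
```

Call:
{"api": "arm_command", "payload": {
  "motion": [
    [26,0,0,0,0,0,0],
    [20,0,0,0,0,0,0],
    [20,0,0,0,0,0,0]
  ]
}}

```text
time_s: 8.35
tcp_pos: [0.6037, -0.1502, 0.1178]
ee_rot: [[0.115, -0.993, 0.003], [-0.993, -0.115, 0.0], [0.0, -0.003, -1.0]]
wrist_force: [-0.2, 0.8, 1.4]
gripper_width: 0.269
gripper_force: 30.1
```

Run:
```python
from h import *
st();print(tgt(0,0,0)[1].T@np.array(sense()['wrist_force']))
```

```text
8.35 [ 0.6037 -0.1502  0.1178] [-0.2  0.8  1.4] 23.4 30.1 [ 0.03  0.18 -0.07]
[-0.85081284  0.14090805 -1.41661131]
```

Gripped: opening 23.4 mm, 30 N, almost no side load. Drawing straight up slowly.

Call:
{"api": "arm_command", "payload": {
  "motion": [
    [20,0,0,-2,0,0,0],
    [20,0,0,-2,0,0,0],
    [20,0,0,-3,0,0,0],
    [20,0,0,-3,0,0,0],
    [20,0,0,-3,0,0,0]
  ]
}}

```text
time_s: 8.85
tcp_pos: [0.6036, -0.1501, 0.1308]
ee_rot: [[0.115, -0.993, 0.003], [-0.993, -0.115, 0.0], [-0.0, -0.003, -1.0]]
wrist_force: [-0.5, -0.3, -2.4]
gripper_width: 0.267
gripper_force: 30.0
```

Call:
{"api": "arm_command", "payload": {
  "motion": [
    [20,0,0,-4,0,0,0],
    [20,0,0,-4,0,0,0],
    [20,0,0,-4,0,0,0],
    [20,0,0,-4,0,0,0],
    [20,0,0,-4,0,0,0],
    [20,0,0,-4,0,0,0],
    [20,0,0,-3,0,0,0],
    [20,0,0,-1,0,0,0]
  ]
}}

```text
time_s: 9.65
tcp_pos: [0.6037, -0.1502, 0.159]
ee_rot: [[0.115, -0.993, 0.004], [-0.993, -0.115, 0.0], [0.0, -0.004, -1.0]]
wrist_force: [0.6, 0.1, -1.7]
gripper_width: 0.271
gripper_force: 30.0
```

Run:
```python
from h import *
st();save('side','s4')
im=cv2.imread('pics/s4.png')[145:215,230:290];cv2.imwrite('pics/s4c.png',cv2.resize(im,None,fx=8,fy=8,interpolation=cv2.INTER_CUBIC))
T,_=pts(np.load('p.npy'));f=lambda z:np.round((np.array(proj('side',T([0,-.108,z])))-[145,230]+.5)*8)
for z in (.098,.107,.119,.166): print(z,f(z))
```

```text
9.65 [ 0.6037 -0.1502  0.159 ] [ 0.6  0.1 -1.7] 23.5 30.0 [ 0.01  0.11 -0.  ]
0.098 [235. 224.]
0.107 [215. 223.]
0.119 [187. 223.]
0.166 [ 79. 221.]
```

View pics/s4c.png

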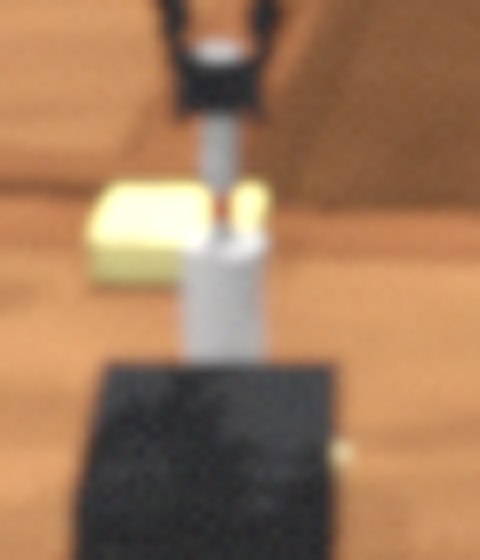

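The red band shows at crop rows 190–220, with bare steel below it down to the mouth at about 238. No yellow is visible, and the lid is shut. I'll settle briefly and hand in.

Call:
{"api": "arm_command", "payload": {
  "motion": [
    [20,0,0,0,0,0,0],
    [20,0,0,0,0,0,0],
    [20,0,0,0,0,0,0],
    [20,0,0,0,0,0,0],
    [20,0,0,0,0,0,0]
  ]
}}

```text
time_s: 10.2
tcp_pos: [0.6036, -0.1502, 0.1584]
ee_rot: [[0.115, -0.993, 0.003], [-0.993, -0.115, 0.0], [-0.0, -0.003, -1.0]]
wrist_force: [-0.4, -0.9, -0.8]
gripper_width: 0.264
gripper_force: 30.0
```

Run:
```python
from h import *
st();print(np.abs(sense()['joint_velocities']).max());print(finish_job())
```

```text
10.2 [ 0.6036 -0.1502  0.1584] [-0.4 -0.9 -0.8] 23.0 30.0 [ 0.07  0.13 -0.02]
0.08115900251095476
the job is handed in; nothing more can be done
None
```

I shut the lid, then drew the rod up about 41 mm, with the red band fully out, no yellow in view and the knob held at rest, and handed the job in at 10.2 s; my first lid push caught its free edge at about 44 N at the wrist before I backed off, and the judge's result is not shown to me.

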